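# Peel the top tray off the stack and hold it over the air dryer

### The arm

A 6-joint arm with a two-finger parallel gripper is mounted at the origin on the work surface. World frame = base frame: x ahead of the robot, y to its left, z up, the work surface at z = 0. Lengths are in mm, angles in degrees, forces in N, time in s.
With the tool pointing down it reaches from about 425 to 950 mm from the base axis. Payload 3.5 kg.
Tool frame: the origin (TCP) lies at the very end of the fingers, on their centre line; the grasp point (between the pads) lies 19 mm behind it (ctrl.grip_depth is the distance from the TCP to the grasp point, in mm); z points along the fingers, y is the line along which they close (so a half turn about z gives the same grasp; the last joint's range is limited). The gripper opens to 85 mm and grips with 20 to 120 N. Pads are 22 mm wide; open, the fingers measure 114 mm over their backs; the gripper's body (76 mm by 85 mm) begins 54 mm behind the grasp point. The pads swing forward as they close: fully open they stand 13 mm farther back than shut.
Start: joints at [60.103, 16.404, 90.338, -0, 73.258, -8.594], TCP at [245.186, 628.88, 211.225] pointing down, gripper open.
Joint ranges: [-158.93, 158.93], [-51.34, 127.21], [12.03, 142.37], [-87.48, 267.48], [13.55, 161.25], [-162.69, 162.69]. Speed limits (degrees/s): [159.86, 159.86, 180, 180, 180, 180].

### API

Orientations are given as a 3x3 rotation matrix whose columns are the frame's x, y, z axes.
In Python, from bench import ctrl gives the robot as it stands. The module is installed in compiled form; this text tells all that it offers.
- The arm moves only by the tool arm_command, never from a script. Its arguments are lists of equal length, an entry for each row: "dp": the shift along the tool's x, y, z in mm, a list of three; "dr": the turn, a rotation vector about the tool's x, y, z in degrees, a list of three; "grip": the closure, from 0 (fully open) to 1 (shut). In form: {"dp": [[dx, dy, dz], ...], "dr": [[ax, ay, az], ...], "grip": [grip, ...]}. A call has 1 to 5 rows; each row shifts and turns the commanded pose from where the row before left it, along the tool's axes as they then stand; what a row does not reach is not made up. A row lasts 1/12 s, in which the tool goes at most 41.7 mm and 7.16 degrees, less where a joint would pass 70% of its speed; a pose out of reach is approached as far as the arm can. A call is refused whole if a number of a shift passes 41.7 or a number of a turn 7.16, either way. A call with a gripper value outside its range is refused whole. The fingers move at their own pace and stop on an object; "squeeze" is the grip in N (left out, the last holds). Time passes only in rows, so rows that do not move let the fingers close. It gives the time, the measured TCP pose, the force, the opening and the grip force at its end, in the units of the state.
- ctrl.get_obs(): the state, without advancing time (a new reading comes with each control period).
- ctrl.camera(name): name is "scene" or "top" or "wrist"; returns the picture (400x640x3 uint8, red, green, blue); there is no depth.
- ctrl.camera_model(name): a dict with "vertical_fov" (degrees; the focal length in pixels is half the picture's height over the tangent of half this angle, whatever the lens; pixels are square), "cx", "cy" (the principal point, pixels), "R" (3x3) and "t" (3): a world point X has camera coordinates R X + t. Camera axes: x right, y down, z forward; pixel columns grow to the right and rows downward; lengths in mm; the calibration is good to about 2 mm. A picture is of the moment at which its call begins: read the wrist's pose just before it. camera_model takes no time and is no camera call; for the wrist camera it gives the pose at the moment of the call.
- ctrl.close_job(): hands the job in; it is judged then, once.
Trained networks look in the newest picture that a camera, given by its name, has taken for a name from the list of things; names that differ only in an ending like _2 or _b are one class to them, and where a whole thing is asked for, a point or a joint stands for the part that bears it (a point fixed in the world has none). Each returns a list of dicts, best first, with "score" (0 to 1); they miss things now and then, are a little off and sometimes report something else, mostly with a low value. They report only what shows in the picture. A call takes as long as a camera call. They do not tell look-alikes from the thing itself.
- ctrl.search_frame(label, camera): "location" ([column, row] as shares, 0 to 1, of the picture: columns of its width, rows of its height, amid what is visible of it).
- ctrl.outline_of(label, camera): "region" (400x640 bool, what is visible of it) and "location" ([column, row] as shares, 0 to 1, of the picture: columns of its width, rows of its height, amid what is visible of it).
The state is a dict: "clock": time; "joint_pos": joint angles; "joint_velocities": joint speeds; "effort": joint torques, N m; "tool_pos": TCP position; "tool_rot": TCP orientation; "wrist_force": force on the tool from outside, world axes, zero at the start; "ft_torque": the same for the moment, N m; "gripper_width": opening from 0.0 (shut) to 1.0 (fully open); "grasp_force": force on a finger pad.
Only numpy, scipy, OpenCV 4.12 (cv2) and the standard library are available. Lean on these libraries where they do the work, as an engineer would, in place of code of your own. Each camera call takes 0.05 s, during which the arm holds its last target. There are 200 camera calls.

### The job

Turn the air dryer's dial clockwise until its pointer stands at the long mark on its scale. Then peel the top tray off the clinging stack by its own corner tab, the highest of the three, lifting that corner first while the opposite corner still sits in the stack, and without lifting or shifting the stack below. Hold the tray level by its tab about 10 cm above the middle of the dryer's grille and finish while still holding it there; leave the paint bottles, the flower pot and the brush alone.

Things in the scene. Friction and masses are not known exactly. Their poses are not given: they have to be found in the camera images.
- tray: Top tray of the stack: square, white enamel, flange 150 x 150 mm, 22 high, 4 thick, well 118 x 118 outside, split in four; 0.25 kg. Origin: centre of its underside, z up; x and y run along its DIAGONALS, -x to the corner with the finger tab. Nested, its origin is 52 above the table; the well sits 14 deep in the tray below, 3.5 play per side, held by four rubber nubs (2 N drag each).
- tray_tab (a point): Centre of the top tray's upright finger tab: a plate 10 mm thick (along the tray's y), 26 long (along the tray's x), 32 tall, on a flat corner ear flush with the flange. At (-125, 0, 38) in the tray's frame; the tab spans 22 to 54 above the tray's underside, nested 74 to 106 above the table: the highest of the three tabs on the stack, and the middle one (oppopoint the bare corner).
- tray_far (a point): Corner oppopoint the tab, on top of the flange: (100, 0, 22) mm in the tray's frame. Below it the well's bottom corner, at (83, 0, 0), is a good pivot: tilted about it by 0.2 rad or so the tab side is clear of the nubs, and the tray then lifts out.
- stack: The stack below: five trays of the same shape in a low dark weighted stand, loose on the table, 2.5 kg or more. Origin: centre of its underside, z up, axes as the nested top tray's. Upper rim 66 mm above the table. Two of its trays have a like tab at its +y and -y corners (125 from the centre, tops 98 and 90 above the table), lower than the top tray's, not to be pulled.
- dryer: Grey table-top air dryer, fixed to the table, a box 200 (x) by 300 (y) by 60 high. Origin: centre of its underside; -x is its front. Grille on its top towards +y, dial on its top towards -y.
- grille (a point): Centre of the dryer's square 150 x 150 grille, 62 above the table, at (0, 65, 62) in the dryer's frame.
- dial (a joint): Angle of the dryer's dial (rad), 0 to 3.4: 0 with its white pointer line towards the dryer's front (-x), growing clockwise seen from above. Eleven ticks at 0, 0.34 .. 3.4; the sixth is the long, thick mark, at 1.7. Light friction, it stays where it is left.
- dial_grip (a point): On the dial's vertical axis, 97 mm above the table, at (0, -96, 97) in the dryer's frame. The grip is a black bar 42 long, 14 thick, 72 to 104 above the table, on a disc 44 across (top 74 above the table). The point turns with it: x along the bar, the -x end has the white pointer line.
- dial_mark (a point): Near the outer end of the long mark, 60 from the dial's axis, on the dryer's top face.
- paint_white: Bystander, to be left alone: small white paint bottle, diameter 38, height 110 mm. Origin: middle of its underside.
- paint_a: Bystander, to be left alone: small blue-labelled paint bottle, diameter 34, height 120 mm. Origin: middle of its underside.
- paint_b: Bystander, to be left alone: another blue-labelled paint bottle, diameter 34, height 120 mm. Origin: middle of its underside.
- pot: Bystander, to be left alone: terracotta flower pot, rim diameter 90, height 85 mm. Origin: middle of its underside.
- brush: Bystander, to be left alone: wooden paint brush lying flat, 140 long, 20 thick, all in mm. Origin: under its middle.
Things that resemble listed ones, but are neither listed nor needed, are in the scene too. Leave any pink or turquoise look-alike of the tray alone.

How it is judged (in metres and radians):
On the way, in this order (a step that is already met when the one before it is completed fails the run):
1. the dial's pointer stands at the long mark (value of joint dial between 1.56 and 1.84 rad), for 0.2 s.
2. the tab corner of the top tray is lifted while the opposite corner still sits in the stack (z of tray_tab in the frame of stack above 0.105 m and z of tray_far in the frame of stack below 0.084 m and horizontal distance between tray_far and stack below 0.125 m and contact force between the fingers and tray above 0.5 N), for 0.1 s.
At the end, for the whole second after the job is handed in: The robot still grips the top tray, still and level (within 15 degrees), centred within 45 mm over the grille, underside 50 to 180 mm above it, carried by the gripper alone; dial within 0.14 rad of the long mark; the stack stands flat within 25 mm of its place (all of step 1 and horizontal distance between tray and grille below 0.045 m and z of tray in the frame of grille between 0.05 and 0.18 m and angle between tray's own z axis and vertical below 0.26 rad and linear speed of tray below 0.05 m/s and contact force between the fingers and tray above 1 N and contact force between tray and dryer below 0.2 N and contact force between tray and stack below 0.2 N and distance of stack from where it was at the start of the episode below 0.025 m and angle between stack's own z axis and vertical below 0.05 rad); the arm keeps its last pose, push and grip.
It fails at once if the stack below is lifted, tipped or dragged (distance of stack from where it was at the start of the episode above 0.025 m or angle between stack's own z axis and vertical above 0.15 rad).
It fails at once if a bystander is knocked over or pushed away (distance of any of paint_white, paint_a, paint_b, pot, brush from where it was at the start of the episode above 0.03 m or angle between any of paint_white, paint_a, paint_b, pot's own z axis and vertical above 0.5 rad).
It also fails if it takes over 58 s, if anything falls off the work surface, if the arm or the gripper's body presses on something with over 40 N, if the wrist force passes 120 N, or if a joint passes its speed limit or range.

## Working session

There is one attempt and no reset: what is moved stays moved. The work goes in short steps, Python scripts to look and compute and a tool call to move; the robot and the scene stay as the last step left them, time stands still between calls to the robot, and variables do not carry over. Pictures are saved under pics/ and viewed, at most 10 in all, crops included, and the job is handed in when it is done.

Besides the shell and the picture viewer there is one more tool, called after "Call:" in YAML: its name, and indented under it one key for each argument. arm_command: Moves the arm, as the interface text tells. Its arguments: {"type":"object","properties":{"dp":{"type":"array"},"dr":{"type":"array"},"grip":{"type":"array"},"squeeze":{"type":"number"}},"required":["dp","dr","grip"]}

```bash
mkdir -p pics; cat > h.py <<'E'
import numpy as np, cv2
from bench import ctrl
def K(name):
    m=ctrl.camera_model(name); f=200/np.tan(np.radians(m["vertical_fov"])/2)
    return f,m["cx"],m["cy"],np.array(m["R"]),np.array(m["t"])
def ray(name,uv,z,k=None):
    f,cx,cy,R,t=k or K(name)
    d=R.T@np.array([(uv[0]-cx)/f,(uv[1]-cy)/f,1]); c=-R.T@t
    return c+d*(z-c[2])/d[2]
def proj(name,X,k=None):
    f,cx,cy,R,t=k or K(name); p=R@np.array(X)+t
    return np.array([cx+f*p[0]/p[2],cy+f*p[1]/p[2]])
E
python3 - <<'E'
from h import *
o=ctrl.get_obs(); print({k:np.round(v,2).tolist() for k,v in o.items()})
ims=[]
for n,zs in (("scene",0),("top",0)):
    im=ctrl.camera(n); cv2.imwrite(f"pics/{n}0.png",cv2.cvtColor(im,cv2.COLOR_RGB2BGR))
    for l,z in (("tray",74),("tray_tab",90),("tray_far",74),("stack",60),("dryer",60),("grille",62),("dial_grip",100),("dial_mark",60),("paint_white",50),("paint_a",50),("pot",50),("brush",10)):
        for r in ctrl.search_frame(l,n)[:3]:
            uv=np.array(r["location"])*[640,400]
            print(n,l,round(r["score"],2),uv.round(1),ray(n,uv,z)[:2].round(0))
E
```

```text
{'clock': 0.0, 'joint_pos': [60.1, 16.46, 90.42, 0.0, 73.26, -8.6], 'joint_velocities': [-0.06, 0.01, -0.13, 0.03, 0.13, -0.05], 'effort': [-0.0, -40.6, -29.26, -0.0, 0.01, 0.0], 'tool_pos': [244.82, 628.29, 209.81], 'tool_rot': [[-0.93, 0.36, -0.0], [0.36, 0.93, -0.0], [0.0, -0.0, -1.0]], 'wrist_force': [-1.25, 0.26, 0.29], 'ft_torque': [-0.01, -0.02, -0.03], 'grasp_force': 0.0, 'gripper_width': 1.0}
scene tray 0.73 [275.2 240.1] [ 527. -224.]
scene tray 0.7 [176.6 225.5] [ 296. -324.]
scene tray 0.6 [309.8 151. ] [318. 174.]
scene tray_tab 0.76 [276.7 242.4] [ 549. -242.]
scene tray_tab 0.64 [174.9 224.2] [ 308. -335.]
scene tray_tab 0.59 [308.8 155.5] [352. 125.]
scene tray_far 0.92 [309.8 154.9] [334. 153.]
scene tray_far 0.83 [277.2 243.6] [ 539. -231.]
scene tray_far 0.76 [174.8 225.7] [ 293. -328.]
scene stack 0.87 [276.6 269.2] [ 584. -285.]
scene stack 0.7 [314.2 204.9] [499. -40.]
scene stack 0.31 [275.7 239.3] [ 513. -208.]
scene dryer 0.75 [368.  178.1] [541. 161.]
scene dial_grip 0.59 [354.2 178.8] [546.  78.]
scene dial_mark 0.89 [373.3 177.9] [552. 171.]
scene paint_wh
[... 562 characters left out ...]
262.]
top tray_far 0.62 [218.1 290.1] [271. 243.]
top stack 0.89 [357.3 207.8] [ 513. -147.]
top stack 0.73 [379.4 204.8] [ 523. -211.]
top dryer 0.64 [234.3 200.2] [529. 212.]
top grille 0.59 [239.2 204.4] [516. 197.]
top dial_grip 0.71 [267.  202.2] [520. 110.]
top dial_grip 0.36 [380.6 203.3] [ 523. -208.]
top dial_mark 0.62 [238.2 201.6] [525. 201.]
top paint_white 0.76 [310.7 127.8] [754.  -6.]
top paint_white 0.52 [268.4 200.9] [530. 114.]
top paint_a 0.67 [375.1 124.7] [ 766. -199.]
top paint_a 0.6 [352.6 123.4] [ 769. -132.]
top paint_a 0.47 [302.8 226. ] [458.  11.]
top pot 0.92 [265.  118.7] [780. 133.]
top pot 0.32 [233.5 200.2] [530. 217.]
top brush 0.88 [304.2 229. ] [451.   8.]
```

```bash
python3 - <<'E'
import cv2,numpy as np
im=cv2.imread("pics/top0.png")
a=cv2.resize(im[150:260,190:300],(400,400),interpolation=cv2.INTER_CUBIC)
b=cv2.resize(im[150:260,325:435],(400,400),interpolation=cv2.INTER_CUBIC)
cv2.imwrite("pics/topc.png",np.hstack([a,b]))
cv2.imwrite("pics/topfull.png",im)
s=cv2.imread("pics/scene0.png"); cv2.imwrite("pics/scenec.png",cv2.resize(s[120:320,140:460],(800,500),interpolation=cv2.INTER_CUBIC))
E
```

```text
(no output)
```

View pics/topc.png

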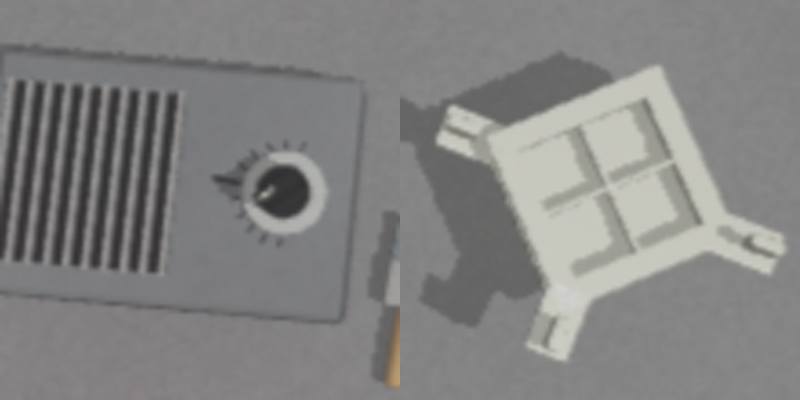

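View pics/scenec.png

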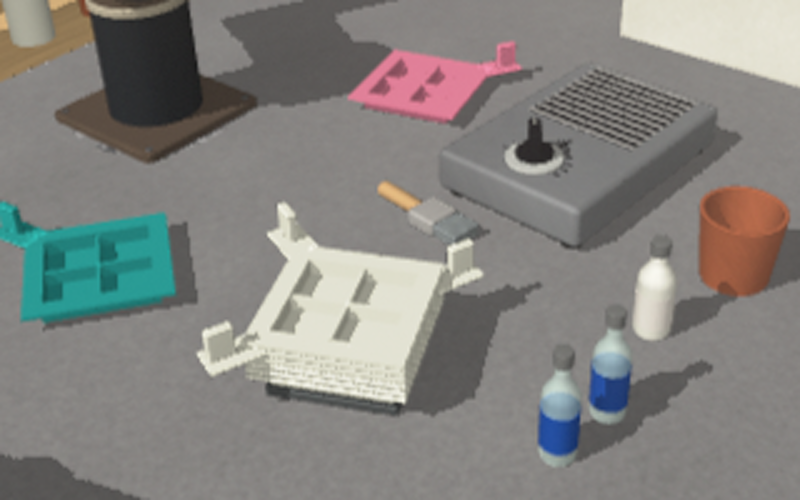

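The top view shows the dryer on the left: the dial's pointer is down-left at about (263,203) px and the long mark is to its left. On the right is the stack, with its bare corner at the upper right, so the top tray's tab is at the bottom, about (366,242) px. The scene view agrees.

```bash
cat >> h.py <<'E'
from scipy.spatial.transform import Rotation as Ro
def down(yaw):
    a=np.radians(yaw); x=np.array([np.cos(a),np.sin(a),0]); z=np.array([0,0,-1.]); return np.stack([x,np.cross(z,x),z],1)
def plan(ps,Rs,vmax=41,wmax=7,start=None,n=None):
    """print rows from the present pose through the poses, rounding made up for on the way"""
    o=ctrl.get_obs(); p,R=(np.array(o["tool_pos"]),np.array(o["tool_rot"])) if start is None else start
    rows=[]
    for P,Q in zip(ps,Rs):
        P=np.array(P,float); w=Ro.from_matrix(R.T@Q).as_rotvec(degrees=True)
        m=n or int(max(1,np.ceil(np.linalg.norm(P-p)/vmax),np.ceil(np.linalg.norm(w)/wmax)))
        p0,R0=p.copy(),R.copy()
        for i in range(1,m+1):
            pt=p0+(P-p0)*i/m; Qt=R0@Ro.from_rotvec(w*i/m,degrees=True).as_matrix()
            dp=(R.T@(pt-p)).round(1)+0.; dr=Ro.from_matrix(R.T@Qt).as_rotvec(degrees=True).round(1)+0.
            p=p+R@dp; R=R@Ro.from_rotvec(dr,degrees=True).as_matrix(); rows.append((dp.tolist(),dr.tolist()))
    for i in range(0,len(rows),5):
        print("dp",[r[0] for r in rows[i:i+5]],"dr",[r[1] for r in rows[i:i+5]])
    return p,R
E
python3 - <<'E'
from h import *
o=ctrl.get_obs();print(o["clock"])
f,cx,cy,R,t=K("wrist"); T=np.array(o["tool_rot"])
print("cam in tool",(T.T@(-R.T@t-o["tool_pos"])).round(1),"axis",(T.T@R[2]).round(3),"fov",f)
for l in ("dryer","stack","tray"):
    ctrl.camera("top")
    for r in ctrl.outline_of(l,"top")[:2]:
        c=cv2.minAreaRect(np.argwhere(r["region"])[:,::-1].astype(np.float32)); b=cv2.boxPoints(c)
        print(l,r["score"],[ray("top",q,60 if l=="dryer" else 74)[:2].round(0).tolist() for q in b])
# hand-read pixels from the crop
px=lambda x,y,x0:(x0+x*.275,150+y*.275)
print("dial c",ray("top",px(285,190,190),104)[:2],"tip",ray("top",px(260,200,190),104)[:2],"mark",ray("top",px(215,179,190),60)[:2])
for n,q in dict(L=(92,135),T=(260,68),R=(326,235),B=(158,303)).items(): print(n,ray("top",px(*q,325),74)[:2].round(0))
print("tab",ray("top",px(148,335,325),100)[:2].round(0))
plan([(525,112,260)],[down(110)])
E
```

```text
1.3
cam in tool [  81.6    0.5 -162.8] axis [-0.316 -0.     0.949] fov 287.96630170657556
dryer 0.75 [[439.0, 362.0], [640.0, 356.0], [617.0, 50.0], [418.0, 62.0]]
dryer 0.55 [[780.0, -183.0], [781.0, -215.0], [726.0, -215.0], [725.0, -183.0]]
stack 0.75 [[495.0, -53.0], [597.0, -90.0], [497.0, -355.0], [398.0, -316.0]]
tray 0.98 [[338.0, 358.0], [380.0, 188.0], [210.0, 141.0], [169.0, 309.0]]
tray 0.71 [[202.0, -145.0], [340.0, -254.0], [232.0, -396.0], [97.0, -287.0]]
dial c [519.05095635 105.99258935] tip [510.93267999 124.99690803] mark [532.27962836 168.86640124]
L [ 571. -125.]
T [ 628. -258.]
R [ 495. -309.]
B [ 439. -178.]
tab [ 414. -167.]
dp [[-29.9, -25.3, -3.3], [-31.3, -23.6, -3.2], [-32.5, -21.8, -3.3], [-33.8, -20.0, -3.2], [-34.8, -17.9, -3.3]] dr [[0.0, 0.0, 3.2], [0.0, 0.0, 3.3], [0.0, 0.0, 3.2], [0.0, 0.0, 3.3], [0.0, 0.0, 3.2]]
dp [[-35.8, -16.0, -3.2], [-36.6, -13.9, -3.3], [-37.4, -11.8, -3.2], [-38.0, -9.7, -3.3], [-38.4, -7.5, -3.2]] dr [[0.0, 0.0, 3.3], [0.0, 0.0, 3.2], [0.0, 0.0, 3.3], [0.0, 0.0, 3.2], [0.0, 0.0, 3.3]]
dp [[-38.8, -5.3, -3.3], [-39.1, -3.1, -3.2], [-39.2, -0.9, -3.3], [-39.1, 1.3, -3.2], [-39.0, 3.6, -3.3]] dr [[0.0, 0.0, 3.2], [0.0, 0.0, 3.3], [0.0, 0.0, 3.2], [0.0, 0.0, 3.3], [0.0, 0.0, 3.2]]
```

Call:
arm_command:
  dp:
    - [-29.9,-25.3,-3.3]
    - [-31.3,-23.6,-3.2]
    - [-32.5,-21.8,-3.3]
    - [-33.8,-20.0,-3.2]
    - [-34.8,-17.9,-3.3]
  dr:
    - [0,0,3.2]
    - [0,0,3.3]
    - [0,0,3.2]
    - [0,0,3.3]
    - [0,0,3.2]
  grip: [0,0,0,0,0]

```text
clock: 2.02
tool_pos: [338.9, 455.0, 227.7]
tool_rot: [[-0.792, 0.61, 0.0], [0.61, 0.792, 0.0], [-0.0, 0.0, -1.0]]
wrist_force: [-0.4, 0.2, -0.1]
gripper_width: 1.001
grasp_force: 0.0
```

Call:
arm_command:
  dp:
    - [-35.8,-16.0,-3.2]
    - [-36.6,-13.9,-3.3]
    - [-37.4,-11.8,-3.2]
    - [-38.0,-9.7,-3.3]
    - [-38.4,-7.5,-3.2]
  dr:
    - [0,0,3.3]
    - [0,0,3.2]
    - [0,0,3.3]
    - [0,0,3.2]
    - [0,0,3.3]
  grip: [0,0,0,0,0]

```text
clock: 2.43
tool_pos: [432.3, 282.6, 244.3]
tool_rot: [[-0.588, 0.809, 0.001], [0.809, 0.588, 0.0], [-0.0, 0.001, -1.0]]
wrist_force: [1.0, 0.5, -0.3]
gripper_width: 1.005
grasp_force: 0.0
```

Call:
arm_command:
  dp:
    - [-38.8,-5.3,-3.3]
    - [-39.1,-3.1,-3.2]
    - [-39.2,-0.9,-3.3]
    - [-39.1,1.3,-3.2]
    - [-39.0,3.6,-3.3]
  dr:
    - [0,0,3.2]
    - [0,0,3.3]
    - [0,0,3.2]
    - [0,0,3.3]
    - [0,0,3.2]
  grip: [0,0,0,0,0]

```text
clock: 2.85
tool_pos: [525.6, 110.2, 260.6]
tool_rot: [[-0.339, 0.941, 0.001], [0.941, 0.339, 0.0], [-0.0, 0.001, -1.0]]
wrist_force: [1.0, 0.7, -0.2]
gripper_width: 1.001
grasp_force: 0.0
```

```bash
python3 - <<'E'
from h import *
im=ctrl.camera("wrist"); cv2.imwrite("pics/w1.png",cv2.cvtColor(im,cv2.COLOR_RGB2BGR))
o=ctrl.get_obs(); print(o["tool_pos"])
for l,z in (("dial_grip",97),("dial_mark",60),("grille",62),("dial",100)):
    for r in ctrl.search_frame(l,"wrist")[:2]:
        uv=np.array(r["location"])*[640,400]; print(l,round(r["score"],2),uv.round(1),ray("wrist",uv,z)[:2].round(1))
uv=proj("wrist",(521,108,90)); print(uv)
c=uv.astype(int); x0,y0=max(0,c[0]-100),max(0,c[1]-75); print(x0,y0)
cv2.imwrite("pics/w1c.png",cv2.resize(cv2.cvtColor(im,cv2.COLOR_RGB2BGR)[y0:y0+150,x0:x0+200],None,fx=4,fy=4,interpolation=cv2.INTER_CUBIC))
E
```

```text
[528.97894511 104.397264   261.28714585]
dial_grip 0.9 [318.7 163.9] [524.4 118.3]
dial_mark 0.64 [349.8  92. ] [530.9 207.5]
grille 0.68 [350.1  94.8] [530.9 206.2]
dial 0.92 [313.9 166.6] [516.8 119.2]
[314.13608068 174.642096  ]
214 99
```

View pics/w1c.png

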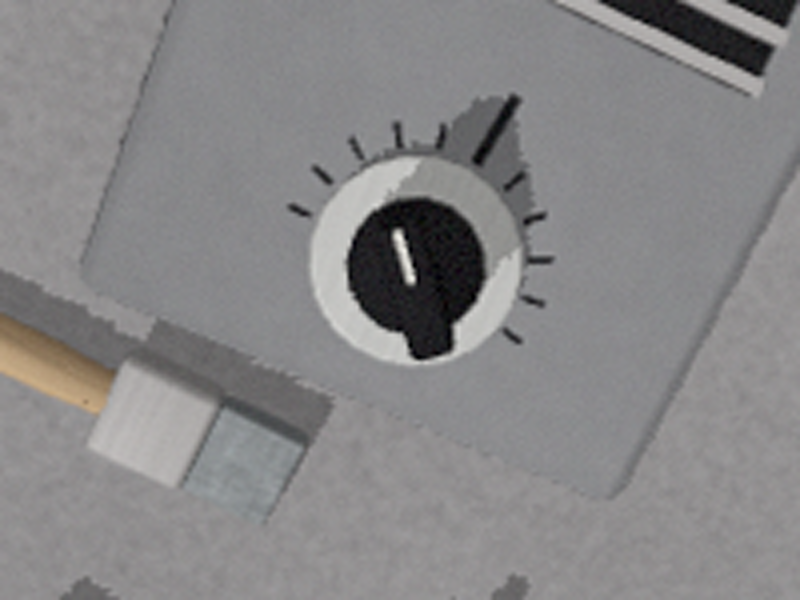

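```bash
python3 - <<'E'
from h import *
o=ctrl.get_obs(); print(o["clock"],np.round(o["tool_pos"],1))
k=K("wrist"); P=lambda x,y,z: ray("wrist",(214+x/4,99+y/4),z,k)[:2]
c=(P(310,260,74)+P(523,260,74)+P(416,155,74)+P(416,365,74))/4; print("disc",c, [np.linalg.norm(P(*q,74)-c).round(1) for q in((310,260),(523,260),(416,155),(416,365))])
ang=lambda v:np.degrees(np.arctan2(v[1],v[0]))
# ticks inner/outer mid -> circle fit
tk=np.array([P(x,y,60) for x,y in((299,210),(323,175),(356,148),(397,134),(441,136),(515,182),(535,217),(540,260),(532,301),(512,336))])
A=np.c_[2*tk,np.ones(len(tk))]; s=np.linalg.lstsq(A,(tk**2).sum(1),rcond=None)[0]; print("tick centre",s[:2],np.sqrt(s[2]+s[0]**2+s[1]**2))
c2=s[:2]
print("tick angles",[ang(q-c2).round(1) for q in tk])
print("mark",ang(P(517,97,60)-c2),ang(P(517,97,60)-P(478,163,60)), np.linalg.norm(P(517,97,60)-c2))
print("pointer",ang(P(397,230,104)-P(411,285,104)),ang(P(397,230,104)-c2),P(411,285,104),P(397,230,104),"bar ends",P(393,213,104),P(430,335,104))
E
```

```text
3.1 [524.8 112.1 259.9]
disc [522.30644015 117.99627864] [np.float64(32.7), np.float64(32.9), np.float64(32.4), np.float64(33.4)]
tick centre [523.03168889 115.30364479] 40.090885887573265
tick angles [np.float64(176.1), np.float64(156.7), np.float64(137.5), np.float64(118.2), np.float64(98.7), np.float64(58.9), np.float64(40.5), np.float64(20.4), np.float64(0.7), np.float64(-18.4)]
mark 78.66296377984835 79.90640942889954 59.73497354805788
pointer 123.90068290801747 125.64301563744526 [521.03543835 117.2431682 ] [512.00901429 130.67555846] bar ends [509.35967884 134.77629079] [531.1799591  105.28450082]
```

```bash
python3 - <<'E'
from h import *
print(np.round(ctrl.get_obs()["tool_pos"],1))
plan([(522,116,190)],[down(124)],n=2,wmax=7.1)
E
```

```text
[524.8 112.1 259.9]
dp [[2.3, -0.6, 35.0], [2.3, -0.4, 34.9]] dr [[0.0, 0.0, -7.0], [0.0, 0.0, -7.0]]
```

Call:
arm_command:
  dp:
    - [2.3,-0.6,35.0]
    - [2.3,-0.4,34.9]
    - [0,0,0]
    - [0,0,0]
    - [0,0,0]
  dr:
    - [0,0,-7]
    - [0,0,-7]
    - [0,0,0]
    - [0,0,0]
    - [0,0,0]
  grip: [0,0,0,0,0]

```text
clock: 3.52
tool_pos: [522.7, 116.9, 191.8]
tool_rot: [[-0.559, 0.829, 0.002], [0.829, 0.559, 0.0], [-0.001, 0.002, -1.0]]
wrist_force: [-0.0, -0.3, 0.7]
gripper_width: 0.997
grasp_force: 0.0
```

```bash
python3 - <<'E'
from h import *
o=ctrl.get_obs(); print(np.round(o["tool_pos"],1)); k=K("wrist"); np.save("k2.npy",np.array(k,dtype=object),allow_pickle=True)
im=ctrl.camera("wrist"); print(np.round(ctrl.get_obs()["tool_pos"],1))
uv=proj("wrist",(522,116,90),k); c=uv.astype(int); x0,y0=max(0,c[0]-100),max(0,c[1]-75); print(x0,y0)
cv2.imwrite("pics/w2c.png",cv2.resize(cv2.cvtColor(im,cv2.COLOR_RGB2BGR)[y0:y0+150,x0:x0+200],None,fx=4,fy=4,interpolation=cv2.INTER_CUBIC))
E
```

```text
[522.7 116.9 191.8]
[523.4 116.6 192.7]
216 114
```

View pics/w2c.png

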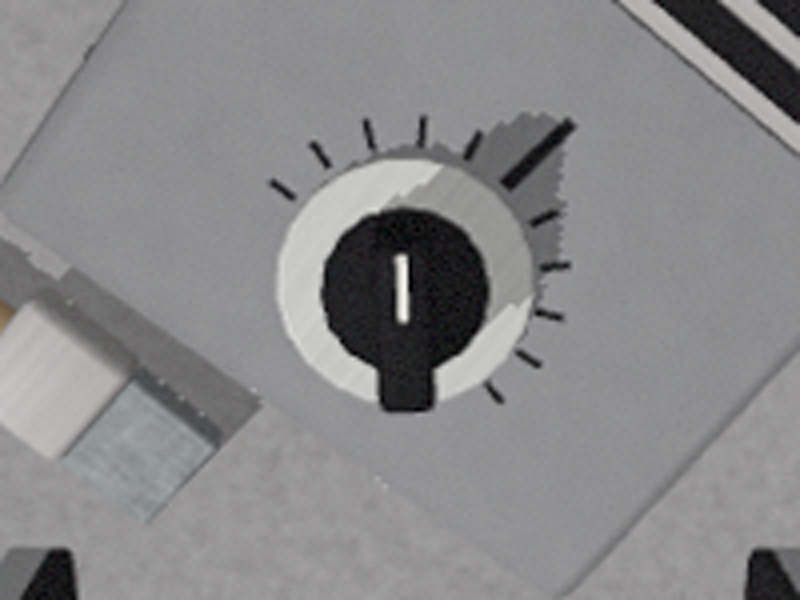

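The pointer is upright in the picture at crop (402,255–322), so the tool is lined up with the bar. The long mark is at (505–575,122–185) and the fingers straddle the bar.

```bash
python3 - <<'E'
from h import *
k=tuple(np.load("k2.npy",allow_pickle=True)); P=lambda x,y,z: ray("wrist",(216+x/4,114+y/4),z,k)[:2]
ang=lambda v:np.degrees(np.arctan2(v[1],v[0]))
tk=np.array([P(x,y,60) for x,y in((283,190),(320,155),(370,134),(422,131),(473,145),(545,217),(555,267),(550,316),(528,359),(494,393))])
A=np.c_[2*tk,np.ones(len(tk))]; s=np.linalg.lstsq(A,(tk**2).sum(1),rcond=None)[0]; c=s[:2]; print("c",c,np.sqrt(s[2]+c@c))
print("tick0",ang(tk[0]-c),"mark",ang(P(573,123,60)-c),ang(P(573,123,60)-P(507,187,60)))
i,e=P(403,322,104),P(401,255,104); print("pointer",ang(e-i),ang(e-c),i,e)
x=np.array([np.cos(np.radians(124)),np.sin(np.radians(124))])
print("pointer ends along bar from c",(i-c)@x,(e-c)@x,"back end",(P(407,410,104)-c)@x, "side",np.cross(x,(i+e)/2-c))
plan([(*c,100),(*c,82)],[down(124)]*2)
E
```

```text
c [524.25244029 113.48237093] 40.117245183798644
tick0 176.25486086461223 mark 78.40153053690992 79.25784609021115
pointer 125.52959829745012 126.71786884211274 [522.17575482 115.71664499] [512.96106919 128.62105185]
pointer ends along bar from c 3.013564920185809 18.86458987851701 back end -18.766671290501918 side 0.6838940146230499
dp [[-1.0, -0.5, 30.9], [-0.9, -0.4, 30.9], [-1.0, -0.4, 30.9], [0.0, 0.0, 18.0]] dr [[0.1, 0.0, 0.0], [0.0, 0.1, 0.0], [0.1, 0.0, 0.0], [0.0, 0.0, 0.0]]<stdin>:9: DeprecationWarning: Arrays of 2-dimensional vectors are deprecated. Use arrays of 3-dimensional vectors instead. (deprecated in NumPy 2.0)
```

Call:
arm_command:
  dp:
    - [-1.0,-0.5,30.9]
    - [-0.9,-0.4,30.9]
    - [-1.0,-0.4,30.9]
    - [0,0,18]
    - [0,0,0]
  dr:
    - [0,0,0]
    - [0,0,0]
    - [0,0,0]
    - [0,0,0]
    - [0,0,0]
  grip: [0,0,0,0,0]

```text
clock: 3.98
tool_pos: [521.0, 112.8, 77.1]
tool_rot: [[-0.558, 0.83, -0.005], [0.83, 0.558, -0.0], [0.003, -0.004, -1.0]]
wrist_force: [-1.6, 1.5, 0.5]
gripper_width: 0.999
grasp_force: 0.0
```

Call:
arm_command:
  dp:
    - [0,0,0]
    - [0,0,0]
    - [0,0,0]
    - [0,0,0]
    - [0,0,0]
  dr:
    - [0,0,0]
    - [0,0,0]
    - [0,0,0]
    - [0,0,0]
    - [0,0,0]
  grip: [1,1,1,1,1]
  squeeze: 30

```text
clock: 4.4
tool_pos: [523.9, 112.8, 81.1]
tool_rot: [[-0.559, 0.829, 0.003], [0.829, 0.559, 0.0], [-0.002, 0.003, -1.0]]
wrist_force: [0.3, -0.3, -0.7]
gripper_width: 0.296
grasp_force: 0.0
```

Call:
arm_command:
  dp:
    - [0,0,0]
    - [0,0,0]
    - [0,0,0]
    - [0,0,0]
    - [0,0,0]
  dr:
    - [0,0,0]
    - [0,0,0]
    - [0,0,0]
    - [0,0,0]
    - [0,0,0]
  grip: [1,1,1,1,1]

```text
clock: 4.82
tool_pos: [523.8, 113.0, 80.6]
tool_rot: [[-0.559, 0.829, 0.002], [0.829, 0.559, 0.001], [-0.001, 0.002, -1.0]]
wrist_force: [0.2, 1.9, 5.5]
gripper_width: 0.15
grasp_force: 30.3
```

Call:
arm_command:
  dp:
    - [0,0,0]
    - [0,0,0]
    - [0,0,0]
    - [0,0,0]
    - [0,0,0]
  dr:
    - [0,0,6.5]
    - [0,0,6.5]
    - [0,0,6.5]
    - [0,0,6.5]
    - [0,0,6.5]
  grip: [1,1,1,1,1]

```text
clock: 5.23
tool_pos: [523.7, 112.9, 80.6]
tool_rot: [[-0.021, 1.0, 0.002], [1.0, 0.021, 0.0], [0.0, 0.002, -1.0]]
wrist_force: [-1.1, 1.5, 5.2]
gripper_width: 0.146
grasp_force: 30.4
```

Call:
arm_command:
  dp:
    - [0,0,0]
    - [0,0,0]
    - [0,0,0]
    - [0,0,0]
    - [0,0,0]
  dr:
    - [0,0,6.5]
    - [0,0,6.5]
    - [0,0,0]
    - [0,0,0]
    - [0,0,0]
  grip: [1,1,1,1,1]

```text
clock: 5.65
tool_pos: [523.7, 112.9, 80.6]
tool_rot: [[0.2, 0.98, 0.002], [0.98, -0.2, 0.0], [0.001, 0.002, -1.0]]
wrist_force: [-0.2, 1.6, 6.7]
gripper_width: 0.148
grasp_force: 30.3
```

Call:
arm_command:
  dp:
    - [0,0,0]
    - [0,0,0]
    - [0,0,0]
    - [0,0,0]
    - [0,0,0]
  dr:
    - [0,0,0]
    - [0,0,0]
    - [0,0,0]
    - [0,0,0]
    - [0,0,0]
  grip: [0,0,0,0,0]

```text
clock: 6.07
tool_pos: [522.3, 112.6, 78.8]
tool_rot: [[0.199, 0.98, -0.001], [0.98, -0.199, -0.0], [-0.0, -0.001, -1.0]]
wrist_force: [0.2, -0.2, -0.4]
gripper_width: 0.843
grasp_force: 0.0
```

Call:
arm_command:
  dp:
    - [0,0,0]
    - [0,0,0]
    - [0,0,-35]
    - [0,0,-35]
    - [0,0,-40]
  dr:
    - [0,0,0]
    - [0,0,0]
    - [0,0,0]
    - [0,0,0]
    - [0,0,0]
  grip: [0,0,0,0,0]

```text
clock: 6.48
tool_pos: [521.3, 112.6, 188.7]
tool_rot: [[0.2, 0.98, -0.005], [0.98, -0.2, -0.0], [-0.001, -0.004, -1.0]]
wrist_force: [0.6, 0.1, -0.1]
gripper_width: 1.003
grasp_force: 0.0
```

Call:
arm_command:
  dp:
    - [0,0,0]
    - [0,0,0]
    - [0,0,0]
    - [0,0,0]
  dr:
    - [0,0,0]
    - [0,0,0]
    - [0,0,0]
    - [0,0,0]
  grip: [0,0,0,0]

```text
clock: 6.82
tool_pos: [521.6, 112.7, 187.6]
tool_rot: [[0.199, 0.98, -0.003], [0.98, -0.199, -0.0], [-0.001, -0.003, -1.0]]
wrist_force: [-0.7, 0.2, -0.1]
gripper_width: 0.996
grasp_force: 0.0
```

```bash
python3 - <<'E'
from h import *
o=ctrl.get_obs(); print(np.round(o["tool_pos"],1)); k=K("wrist"); np.save("k3.npy",np.array(k,dtype=object),allow_pickle=True)
im=ctrl.camera("wrist"); print(np.round(ctrl.get_obs()["tool_pos"],1))
uv=proj("wrist",(524,113,90),k); c=uv.astype(int); x0,y0=max(0,c[0]-100),max(0,c[1]-75); print(x0,y0)
cv2.imwrite("pics/w3c.png",cv2.resize(cv2.cvtColor(im,cv2.COLOR_RGB2BGR)[y0:y0+150,x0:x0+200],None,fx=4,fy=4,interpolation=cv2.INTER_CUBIC))
E
```

```text
[521.6 112.7 187.6]
[521.5 112.7 187.3]
221 114
```

View pics/w3c.png

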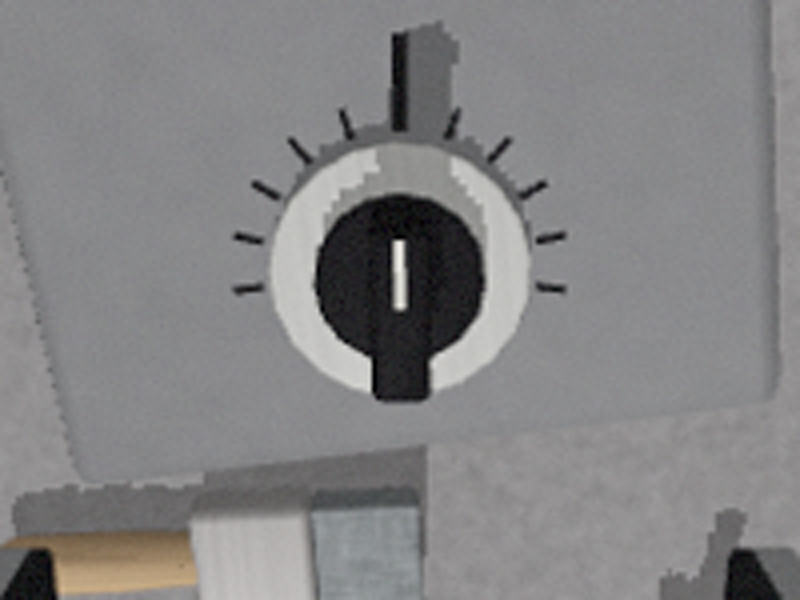

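The pointer is now in line with the long mark (both at column 400 of the crop), so the dial is done. Next I go above the tray tab.

```bash
python3 - <<'E'
from h import *
plan([(419,-169,200)],[down(157)],wmax=6.9)
E
```

```text
dp [[-24.7, -3.7, -1.0], [-24.1, -6.5, -1.0], [-23.3, -9.2, -1.1], [-22.0, -11.7, -1.0], [-20.5, -14.2, -1.0]] dr [[0.0, 0.0, -6.5], [0.0, 0.0, -6.6], [0.0, 0.0, -6.5], [-0.1, 0.0, -6.6], [0.0, -0.1, -6.5]]
dp [[-18.8, -16.5, -1.0], [-16.8, -18.5, -1.0], [-14.6, -20.3, -1.1], [-12.2, -21.8, -1.0], [-9.6, -23.1, -1.0]] dr [[0.0, 0.0, -6.6], [0.0, 0.0, -6.5], [0.0, 0.0, -6.5], [-0.1, 0.0, -6.6], [0.0, 0.0, -6.5]]
dp [[-6.9, -24.0, -1.1], [-4.1, -24.6, -1.0]] dr [[0.0, 0.0, -6.6], [0.0, 0.0, -6.5]]
```

Call:
arm_command:
  dp:
    - [-24.7,-3.7,-1.0]
    - [-24.1,-6.5,-1.0]
    - [-23.3,-9.2,-1.1]
    - [-22.0,-11.7,-1.0]
    - [-20.5,-14.2,-1.0]
  dr:
    - [0,0,-6.5]
    - [0,0,-6.6]
    - [0,0,-6.5]
    - [-0.1,0,-6.6]
    - [0,-0.1,-6.5]
  grip: [0,0,0,0,0]

```text
clock: 7.28
tool_pos: [478.6, -5.3, 192.7]
tool_rot: [[-0.367, 0.93, -0.001], [0.93, 0.367, -0.001], [-0.0, -0.001, -1.0]]
wrist_force: [0.3, 0.8, -0.3]
gripper_width: 1.001
grasp_force: 0.0
```

Call:
arm_command:
  dp:
    - [-18.8,-16.5,-1.0]
    - [-16.8,-18.5,-1.0]
    - [-14.6,-20.3,-1.1]
    - [-12.2,-21.8,-1.0]
    - [-9.6,-23.1,-1.0]
  dr:
    - [0,0,-6.6]
    - [0,0,-6.5]
    - [0,0,-6.5]
    - [-0.1,0,-6.6]
    - [0,0,-6.5]
  grip: [0,0,0,0,0]

```text
clock: 7.7
tool_pos: [435.9, -122.7, 198.0]
tool_rot: [[-0.811, 0.585, 0.001], [0.585, 0.811, 0.001], [0.0, 0.002, -1.0]]
wrist_force: [1.2, 0.3, -0.1]
gripper_width: 1.0
grasp_force: 0.0
```

Call:
arm_command:
  dp:
    - [-6.9,-24.0,-1.1]
    - [-4.1,-24.6,-1.0]
    - [0,0,0]
    - [0,0,0]
    - [0,0,0]
  dr:
    - [0,0,-6.6]
    - [0,0,-6.5]
    - [0,0,0]
    - [0,0,0]
    - [0,0,0]
  grip: [0,0,0,0,0]

```text
clock: 8.12
tool_pos: [419.8, -168.3, 200.5]
tool_rot: [[-0.92, 0.393, 0.002], [0.393, 0.92, 0.002], [-0.001, 0.002, -1.0]]
wrist_force: [-0.3, 0.4, 0.1]
gripper_width: 1.0
grasp_force: 0.0
```

```bash
python3 - <<'E'
from h import *
o=ctrl.get_obs(); print(np.round(o["tool_pos"],1)); k=K("wrist"); np.save("k4.npy",np.array(k,dtype=object),allow_pickle=True)
im=ctrl.camera("wrist"); print(np.round(ctrl.get_obs()["tool_pos"],1))
for l,z in (("tray_tab",90),("tray",74),("stack",50)):
    for r in ctrl.search_frame(l,"wrist")[:2]:
        uv=np.array(r["location"])*[640,400]; print(l,round(r["score"],2),uv.round(1),ray("wrist",uv,z,k)[:2].round(1))
cv2.imwrite("pics/w4.png",cv2.resize(cv2.cvtColor(im,cv2.COLOR_RGB2BGR)[20:400,70:570],None,fx=1.5,fy=1.5,interpolation=cv2.INTER_CUBIC))
E
```

```text
[ 419.8 -168.3  200.5]
[ 420.  -168.   200.7]
tray_tab 0.86 [158.9  58.8] [ 260.3 -249. ]
tray_tab 0.64 [317.7 273.5] [ 511.5 -207.3]
tray 0.82 [159.2  58.9] [ 255.5 -255.5]
tray 0.58 [313.  273.5] [ 519.2 -216.5]
stack 0.75 [350.8 226.5] [ 491.9 -156.1]
stack 0.2 [314.4 273.1] [ 533.8 -221.4]
```

View pics/w4.png

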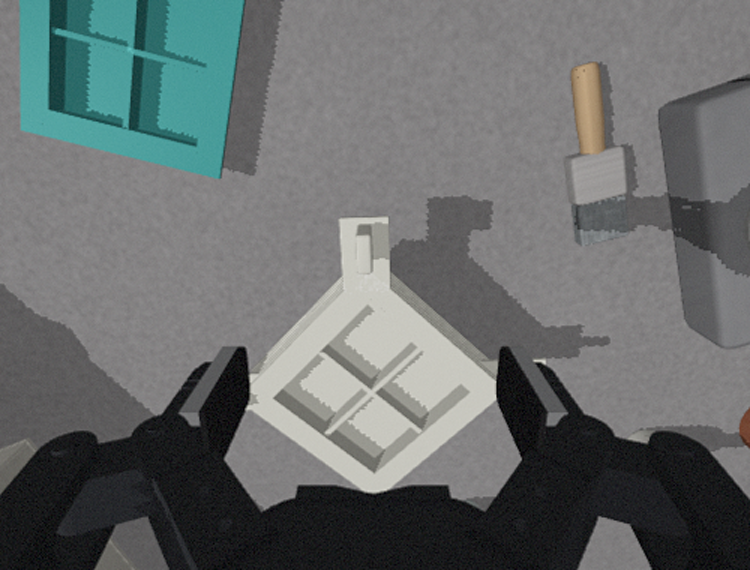

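The picture shows the top tray's tab straight ahead: its top face is at crop (358–372, 237–273), and the tray's flange corners are at about (250,400), (497,387) and (372,492). The brush and the turquoise look-alike are well clear.

```bash
python3 - <<'E'
from h import *
k=tuple(np.load("k4.npy",allow_pickle=True)); P=lambda x,y,z: ray("wrist",(70+x/1.5,20+y/1.5),z,k)[:2]
ang=lambda v:np.degrees(np.arctan2(v[1],v[0]))
t0,t1,tc=P(365,237,106),P(365,273,106),P(365,255,106); print("tab",t0,t1,tc,np.linalg.norm(t0-t1), np.linalg.norm(P(358,255,106)-P(372,255,106)))
far=P(372,492,74); l=P(250,400,74); r=P(497,387,74); print("far,l,r",far,l,r,"c lr",(l+r)/2,np.linalg.norm(l-r))
print("dir tab-far",ang(tc-far),np.linalg.norm(tc-far),"l-r +90",ang(r-l)+90, ang(t0-t1))
ear=(P(340,218,74)+P(388,217,74))/2; print("ear end",ear,ang(ear-far),np.linalg.norm(ear-far))
E
```

```text
tab [ 406.23852231 -166.74381628] [ 427.8348728  -176.08005501] [ 416.88727167 -171.34733789] 23.528019639452758 8.733336692847796
far,l,r [ 623.68011358 -254.71326307] [ 500.28529631 -306.76282102] [ 565.45039006 -123.7638951 ] c lr [ 532.86784319 -215.26335806] 194.25523501686516
dir tab-far 158.04379385458097 222.96447463094958 l-r +90 160.39941444589437 156.62086679721403
ear end [ 401.0291631  -165.74854026] 158.2198143022968 239.7669027503735
```

```bash
python3 - <<'E'
from h import *
plan([(417,-171,120),(417,-171,79)],[down(158)]*2)
E
```

```text
dp [[1.1, -2.1, 40.6], [0.9, -2.1, 40.7], [0.0, 0.0, 20.5], [0.0, 0.0, 20.5]] dr [[0.0, 0.1, -0.5], [0.1, 0.1, -0.4], [0.0, 0.0, 0.0], [0.0, 0.0, 0.0]]
```

Call:
arm_command:
  dp:
    - [1.1,-2.1,40.6]
    - [0.9,-2.1,40.7]
    - [0,0,20.5]
    - [0,0,20.5]
    - [0,0,0]
  dr:
    - [0,0.1,-0.5]
    - [0.1,0.1,-0.4]
    - [0,0,0]
    - [0,0,0]
    - [0,0,0]
  grip: [0,0,0,0,0]

```text
clock: 8.73
tool_pos: [413.9, -169.2, 74.8]
tool_rot: [[-0.927, 0.376, -0.008], [0.376, 0.927, 0.005], [0.01, 0.002, -1.0]]
wrist_force: [-0.3, 0.7, 0.1]
gripper_width: 1.001
grasp_force: 0.0
```

Call:
arm_command:
  dp:
    - [0,0,0]
    - [0,0,0]
    - [0,0,0]
    - [0,0,0]
    - [0,0,0]
  dr:
    - [0,0,0]
    - [0,0,0]
    - [0,0,0]
    - [0,0,0]
    - [0,0,0]
  grip: [0.4,0.4,0.4,0.4,0.4]

```text
clock: 9.15
tool_pos: [417.8, -172.6, 80.8]
tool_rot: [[-0.927, 0.376, 0.002], [0.376, 0.927, -0.002], [-0.002, -0.001, -1.0]]
wrist_force: [-0.4, -0.4, -0.4]
gripper_width: 0.601
grasp_force: 0.0
```

```bash
python3 - <<'E'
from h import *
o=ctrl.get_obs(); print(o["clock"],np.round(o["tool_pos"],1),o["gripper_width"],np.round(o["wrist_force"],1),o["joint_pos"]); k=K("wrist"); np.save("k5.npy",np.array(k,dtype=object),allow_pickle=True)
im=ctrl.camera("wrist")
cv2.imwrite("pics/w5.png",cv2.resize(cv2.cvtColor(im,cv2.COLOR_RGB2BGR)[200:400,200:440],None,fx=3,fy=3,interpolation=cv2.INTER_CUBIC))
E
```

```text
9.15 [ 417.8 -172.6   80.8] 0.6013428887480836 [-0.4 -0.4 -0.4] [-3.53224559e+01 -3.45608956e+00  1.26854612e+02 -3.59863471e-02
  5.64488646e+01 -1.03205846e+02]
```

View pics/w5.png

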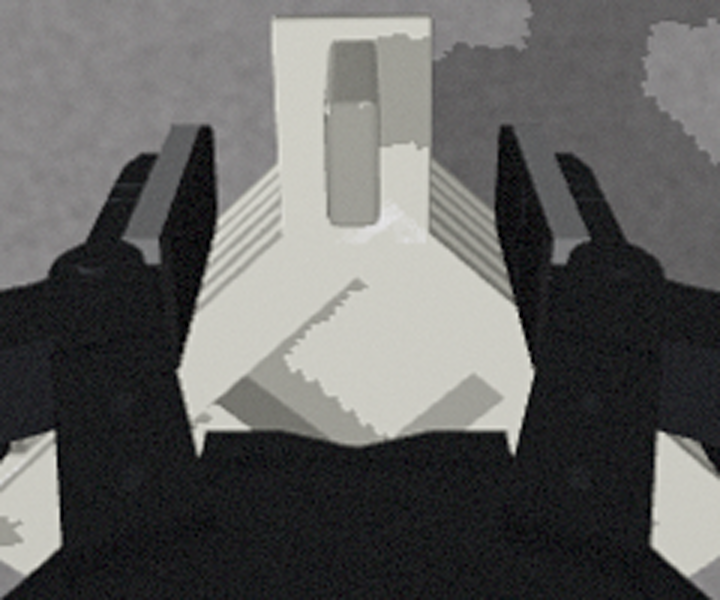

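The tab sits centred between the fingers: tab at column 354, finger middle at 355. I check its position along the ear and plan the peel.

```bash
cat >> h.py <<'E'
def peel(p,R,deg,n,piv):
    """poses of the tool as the tray turns about piv; tab end rises"""
    yt=np.array([-np.sin(np.radians(-22)),np.cos(np.radians(-22)),0])
    out=[]
    for i in range(1,n+1):
        A=Ro.from_rotvec(yt*deg*i/n,degrees=True).as_matrix(); out.append((piv+A@(p-piv),A@R))
    return [q[0] for q in out],[q[1] for q in out]
E
python3 - <<'E'
from h import *
k=tuple(np.load("k5.npy",allow_pickle=True)); P=lambda x,y,z: ray("wrist",(200+x/3,200+y/3),z,k)[:2]
print("tab",P(354,103,106),P(354,225,106),P(354,164,106))
c=np.array([533,-218,52.]); xt=np.array([np.cos(np.radians(-22)),np.sin(np.radians(-22)),0])
piv=c+83*xt; p=np.array([418,-172,80.]); R=down(158)
for d in (4,8,12):
  ps,Rs=peel(p,R,d,1,piv); A=Rs[0]@R.T
  print(d,"tab z",(piv+A@(c-125*xt+[0,0,38]-piv))[2],"far z",(piv+A@(c+100*xt+[0,0,22]-piv))[2])
ps,Rs=peel(p,R,12.6,9,piv)
e=plan(ps,Rs,start=(p,R),n=1)
E
```

```text
tab [ 404.5693074  -166.76903306] [ 427.65706537 -176.12934899] [ 415.81918009 -171.32999401]
4 tab z 104.41678044865138 far z 72.760549052066
8 tab z 118.57819161187327 far z 71.41995479599342
12 tab z 132.41524051797853 far z 69.98474847224179
dp [[-0.7, 0.0, -5.0], [-0.8, 0.0, -5.1], [-0.7, 0.0, -5.0], [-0.8, 0.0, -5.1], [-0.7, 0.0, -5.0]] dr [[0.0, 1.4, 0.0], [0.0, 1.4, 0.0], [0.0, 1.4, 0.0], [0.0, 1.4, 0.0], [0.0, 1.4, 0.0]]
dp [[-0.8, 0.0, -5.1], [-0.7, 0.0, -5.0], [-0.8, 0.0, -5.1], [-0.7, 0.0, -5.0]] dr [[0.0, 1.4, 0.0], [0.0, 1.4, 0.0], [0.0, 1.4, 0.0], [0.0, 1.4, 0.0]]
```

Call:
arm_command:
  dp:
    - [1.5,0,0]
    - [0,0,0]
    - [0,0,0]
    - [0,0,0]
    - [0,0,0]
  dr:
    - [0,0,0]
    - [0,0,0]
    - [0,0,0]
    - [0,0,0]
    - [0,0,0]
  grip: [1,1,1,1,1]
  squeeze: 90

```text
clock: 9.62
tool_pos: [415.4, -171.5, 79.7]
tool_rot: [[-0.927, 0.376, -0.001], [0.376, 0.927, -0.0], [0.001, -0.001, -1.0]]
wrist_force: [-2.9, 1.0, 3.4]
gripper_width: 0.076
grasp_force: 88.4
```

Call:
arm_command:
  dp:
    - [0,0,0]
    - [0,0,0]
    - [0,0,0]
    - [0,0,0]
    - [0,0,0]
  dr:
    - [0,0,0]
    - [0,0,0]
    - [0,0,0]
    - [0,0,0]
    - [0,0,0]
  grip: [1,1,1,1,1]

```text
clock: 10.03
tool_pos: [415.4, -171.5, 79.7]
tool_rot: [[-0.927, 0.376, -0.001], [0.376, 0.927, -0.0], [0.001, -0.001, -1.0]]
wrist_force: [-3.6, 0.5, 5.2]
gripper_width: 0.073
grasp_force: 88.7
```

Gripped on the tab (about 6 mm reading, 89 N). Now the first half of the peel.

Call:
arm_command:
  dp:
    - [-0.7,0,-5.0]
    - [-0.8,0,-5.1]
    - [-0.7,0,-5.0]
    - [-0.8,0,-5.1]
    - [-0.7,0,-5.0]
  dr:
    - [0,1.4,0]
    - [0,1.4,0]
    - [0,1.4,0]
    - [0,1.4,0]
    - [0,1.4,0]
  grip: [1,1,1,1,1]

```text
clock: 10.45
tool_pos: [419.1, -172.4, 103.3]
tool_rot: [[-0.919, 0.376, -0.117], [0.373, 0.926, 0.048], [0.126, 0.0, -0.992]]
wrist_force: [-2.2, 1.5, -0.6]
gripper_width: 0.078
grasp_force: 88.5
```

Call:
arm_command:
  dp:
    - [-0.8,0,-5.1]
    - [-0.7,0,-5.0]
    - [-0.8,0,-5.1]
    - [-0.7,0,-5.0]
    - [0,0,0]
  dr:
    - [0,1.4,0]
    - [0,1.4,0]
    - [0,1.4,0]
    - [0,1.4,0]
    - [0,0,0]
  grip: [1,1,1,1,1]

```text
clock: 10.87
tool_pos: [424.7, -174.9, 123.5]
tool_rot: [[-0.903, 0.376, -0.208], [0.367, 0.926, 0.085], [0.224, 0.0, -0.975]]
wrist_force: [-5.6, 2.0, 2.4]
gripper_width: 0.076
grasp_force: 88.7
```

```bash
python3 - <<'E'
from h import *
o=ctrl.get_obs(); print(o["clock"],np.round(o["tool_pos"],1),o["gripper_width"],np.round(o["wrist_force"],1),np.round(o["ft_torque"],2))
im=ctrl.camera("scene")
cv2.imwrite("pics/s6.png",cv2.resize(cv2.cvtColor(im,cv2.COLOR_RGB2BGR)[130:310,190:390],None,fx=3.3,fy=3.3,interpolation=cv2.INTER_CUBIC))
p,R=np.array(o["tool_pos"]),np.array(o["tool_rot"])
e=plan([p+[0,0,80]],[R],vmax=20,start=(p,R))
E
```

```text
10.8667 [ 424.7 -174.9  123.5] 0.07600189816668414 [-5.6  2.   2.4] [0.36 0.73 0.05]
dp [[4.5, 0.0, -19.5], [4.5, 0.0, -19.5], [4.5, 0.0, -19.5], [4.4, 0.0, -19.5]] dr [[0.0, 0.0, 0.0], [0.0, 0.0, 0.0], [0.0, 0.0, 0.0], [0.0, 0.0, 0.0]]
```

View pics/s6.png

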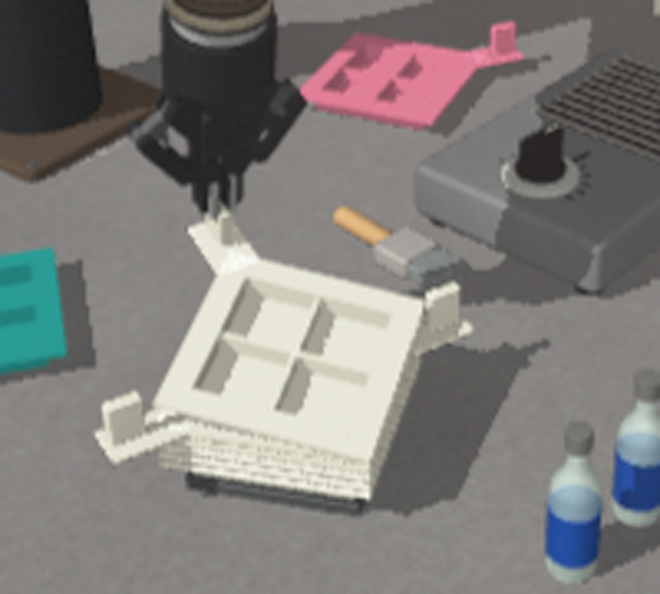

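The tab corner is raised, the far corner is still seated and the stack has not moved. I lift straight up at this tilt, slowly at first.

Call:
arm_command:
  dp:
    - [1.6,0,-6.8]
    - [1.6,0,-6.8]
    - [1.6,0,-6.8]
    - [3.3,0,-14.6]
    - [4.5,0,-19.5]
  dr:
    - [0,0,0]
    - [0,0,0]
    - [0,0,0]
    - [0,0,0]
    - [0,0,0]
  grip: [1,1,1,1,1]

```text
clock: 11.33
tool_pos: [424.7, -174.9, 179.2]
tool_rot: [[-0.904, 0.377, -0.204], [0.367, 0.926, 0.083], [0.221, 0.0, -0.975]]
wrist_force: [0.9, -0.3, -2.0]
gripper_width: 0.078
grasp_force: 88.3
```

Call:
arm_command:
  dp:
    - [4.5,0,-19.5]
    - [4.5,0,-19.5]
    - [4.5,0,-19.5]
    - [0,0,0]
    - [0,0,0]
  dr:
    - [0,0,0]
    - [0,0,0]
    - [0,0,0]
    - [0,0,0]
    - [0,0,0]
  grip: [1,1,1,1,1]

```text
clock: 11.75
tool_pos: [425.9, -175.7, 241.0]
tool_rot: [[-0.905, 0.376, -0.199], [0.368, 0.926, 0.08], [0.214, -0.001, -0.977]]
wrist_force: [0.7, 0.6, -3.1]
gripper_width: 0.074
grasp_force: 88.3
```

```bash
python3 - <<'E'
from h import *
o=ctrl.get_obs(); p,R=np.array(o["tool_pos"]),np.array(o["tool_rot"]); print(o["clock"],p.round(1),np.round(o["wrist_force"],1),np.round(o["ft_torque"],2))
im=ctrl.camera("scene")
cv2.imwrite("pics/s7.png",cv2.resize(cv2.cvtColor(im,cv2.COLOR_RGB2BGR)[60:310,170:470],None,fx=2.3,fy=2.3,interpolation=cv2.INTER_CUBIC))
g=np.array([524+161*.068,113+161*.998,62]); xt=np.array([np.cos(np.radians(-22)),np.sin(np.radians(-22)),0])
tp=g-123*xt; print(g,tp)
# TCP is 28 above the tray's underside (80-52)
e=plan([p+[0,0,35],[*tp[:2],62+100+28+40],[*tp[:2],62+100+28]],[down(158)]*3,vmax=36)
E
```

```text
11.75 [ 425.9 -175.7  241. ] [ 0.7  0.6 -3.1] [-0.    0.06  0.01]
[534.948 273.678  62.   ] [420.90438589 319.75461099  62.        ]
dp [[3.5, -0.1, -18.0], [1.5, -0.1, -18.3], [13.6, 32.7, 3.3], [13.6, 32.7, 3.3], [13.6, 32.6, 3.2]] dr [[0.0, -6.3, -0.1], [0.0, -6.3, 0.0], [0.0, 0.0, 0.0], [0.0, 0.0, 0.0], [0.0, 0.0, 0.0]]
dp [[13.6, 32.7, 3.3], [13.6, 32.7, 3.3], [13.6, 32.7, 3.3], [13.6, 32.7, 3.3], [13.6, 32.6, 3.2]] dr [[0.0, 0.0, 0.0], [0.0, 0.0, 0.0], [0.0, 0.0, 0.0], [0.0, 0.0, 0.0], [0.0, 0.0, 0.0]]
dp [[13.6, 32.7, 3.3], [13.6, 32.7, 3.3], [13.6, 32.7, 3.3], [13.5, 32.7, 3.3], [13.6, 32.7, 3.2]] dr [[0.0, 0.0, 0.0], [0.0, 0.0, 0.0], [0.0, 0.0, 0.0], [0.0, 0.0, 0.0], [0.0, 0.0, 0.0]]
dp [[13.6, 32.6, 3.3], [0.0, 0.0, 20.0], [0.1, 0.0, 20.0]] dr [[0.0, 0.0, 0.0], [0.0, 0.0, 0.0], [0.0, 0.0, 0.0]]
```

View pics/s7.png

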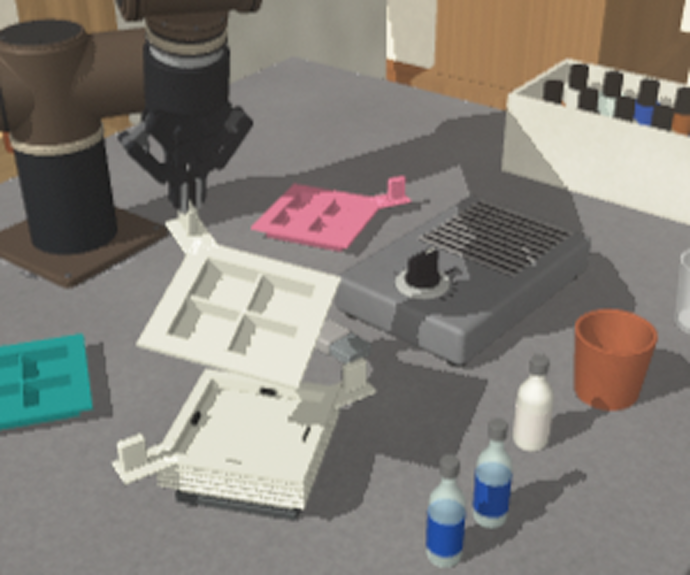

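The tray came away alone, still tilted, with the stack left in place. Next I level it and carry it to the grille, starting and ending gently.

Call:
arm_command:
  dp:
    - [2.5,0,-12.0]
    - [1.7,0,-12.2]
    - [0.8,0,-12.2]
    - [0,0,0]
    - [4.8,11.4,1.2]
  dr:
    - [0,-4.2,0]
    - [0,-4.2,0]
    - [0,-4.2,0]
    - [0,0,0]
    - [0,0,0]
  grip: [1,1,1,1,1]

```text
clock: 12.22
tool_pos: [424.6, -163.8, 274.6]
tool_rot: [[-0.926, 0.379, -0.002], [0.379, 0.926, -0.001], [0.001, -0.002, -1.0]]
wrist_force: [0.1, 0.4, -1.3]
gripper_width: 0.076
grasp_force: 88.5
```

Call:
arm_command:
  dp:
    - [8.2,19.6,2]
    - [9.5,22.9,2.3]
    - [9.5,22.9,2.3]
    - [9.5,22.9,2.3]
    - [9.5,22.9,2.3]
  dr:
    - [0,0,0]
    - [0,0,0]
    - [0,0,0]
    - [0,0,0]
    - [0,0,0]
  grip: [1,1,1,1,1]

```text
clock: 12.63
tool_pos: [423.2, -40.5, 261.3]
tool_rot: [[-0.926, 0.377, -0.006], [0.377, 0.926, 0.002], [0.007, -0.0, -1.0]]
wrist_force: [-0.5, 0.1, -2.2]
gripper_width: 0.073
grasp_force: 88.5
```

Call:
arm_command:
  dp:
    - [9.5,22.9,2.3]
    - [9.5,22.9,2.3]
    - [9.5,22.9,2.3]
    - [9.5,22.9,2.3]
    - [9.5,22.9,2.3]
  dr:
    - [0,0,0]
    - [0,0,0]
    - [0,0,0]
    - [0,0,0]
    - [0,0,0]
  grip: [1,1,1,1,1]

```text
clock: 13.05
tool_pos: [421.9, 83.4, 249.8]
tool_rot: [[-0.927, 0.376, -0.007], [0.376, 0.927, 0.0], [0.006, -0.002, -1.0]]
wrist_force: [0.4, -0.0, -2.7]
gripper_width: 0.072
grasp_force: 88.5
```

Call:
arm_command:
  dp:
    - [9.5,22.9,2.3]
    - [9.5,22.9,2.3]
    - [9.5,22.9,2.3]
    - [9.5,22.9,2.3]
    - [9.5,22.9,2.3]
  dr:
    - [0,0,0]
    - [0,0,0]
    - [0,0,0]
    - [0,0,0]
    - [0,0,0]
  grip: [1,1,1,1,1]

```text
clock: 13.47
tool_pos: [420.7, 207.2, 238.1]
tool_rot: [[-0.927, 0.376, -0.007], [0.376, 0.927, -0.001], [0.006, -0.003, -1.0]]
wrist_force: [-0.3, -0.6, -1.7]
gripper_width: 0.073
grasp_force: 88.5
```

```bash
python3 - <<'E'
from h import *
o=ctrl.get_obs(); print(o["clock"],np.round(o["tool_pos"],1),o["gripper_width"],np.round(o["wrist_force"],1),np.round(o["ft_torque"],2))
plan([(421,320,230),(421,320,190)],[down(158)]*2,vmax=20)
E
```

```text
13.4667 [420.7 207.2 238.1] 0.07260954254274596 [-0.3 -0.6 -1.7] [0.08 0.21 0.02]
dp [[7.0, 17.4, 1.3], [7.0, 17.5, 1.3], [7.1, 17.4, 1.4], [7.0, 17.5, 1.3], [7.0, 17.4, 1.4]] dr [[0.0, -0.1, 0.0], [-0.1, 0.0, 0.0], [0.0, -0.1, 0.0], [0.0, 0.0, -0.1], [-0.1, -0.1, 0.0]]
dp [[7.0, 17.5, 1.3], [0.0, 0.0, 13.3], [0.0, 0.0, 13.4], [-0.1, 0.0, 13.3]] dr [[0.0, 0.0, 0.0], [0.0, 0.0, 0.0], [0.0, 0.0, 0.0], [0.0, 0.0, 0.0]]
```

Call:
arm_command:
  dp:
    - [8.0,20,1.3]
    - [8.0,20,1.3]
    - [8.0,20,1.4]
    - [8.0,20,1.3]
    - [6.1,15,1.4]
  dr:
    - [0,0,0]
    - [0,0,0]
    - [0,0,0]
    - [0,0,0]
    - [0,0,0]
  grip: [1,1,1,1,1]

```text
clock: 13.88
tool_pos: [421.0, 309.7, 231.1]
tool_rot: [[-0.927, 0.375, -0.007], [0.375, 0.927, -0.002], [0.005, -0.004, -1.0]]
wrist_force: [-0.6, 0.6, -2.3]
gripper_width: 0.08
grasp_force: 88.4
```

Call:
arm_command:
  dp:
    - [4,9.7,1.3]
    - [0,0,13.3]
    - [0,0,13.4]
    - [0,0,13.3]
    - [0,0,0]
  dr:
    - [0,0,0]
    - [0,0,0]
    - [0,0,0]
    - [0,0,0]
    - [0,0,0]
  grip: [1,1,1,1,1]

```text
clock: 14.3
tool_pos: [419.9, 316.4, 187.4]
tool_rot: [[-0.926, 0.377, -0.01], [0.377, 0.926, -0.005], [0.007, -0.008, -1.0]]
wrist_force: [-1.6, 0.2, -3.0]
gripper_width: 0.076
grasp_force: 88.4
```

Call:
arm_command:
  dp:
    - [0,0,0]
    - [0,0,0]
    - [0,0,0]
    - [0,0,0]
    - [0,0,0]
  dr:
    - [0,0,0]
    - [0,0,0]
    - [0,0,0]
    - [0,0,0]
    - [0,0,0]
  grip: [1,1,1,1,1]

```text
clock: 14.72
tool_pos: [423.3, 318.2, 193.9]
tool_rot: [[-0.926, 0.376, 0.001], [0.376, 0.926, 0.0], [-0.001, 0.001, -1.0]]
wrist_force: [0.9, -1.3, -1.5]
gripper_width: 0.077
grasp_force: 88.5
```

```bash
python3 - <<'E'
from h import *
o=ctrl.get_obs(); print(o["clock"],np.round(o["tool_pos"],1),np.round(o["tool_rot"],3).tolist(),np.round(o["wrist_force"],1),np.round(o["ft_torque"],2))
a=ctrl.camera("scene"); b=ctrl.camera("top")
a=cv2.resize(a[60:260,250:450],(400,400),interpolation=cv2.INTER_CUBIC); b=cv2.resize(b[130:270,175:315],(400,400),interpolation=cv2.INTER_CUBIC)
cv2.imwrite("pics/f8.png",cv2.cvtColor(np.hstack([a,b]),cv2.COLOR_RGB2BGR))
for n,q in dict(grille=(535,274,62)).items(): print(n,(proj("top",q)-[175,130])*400/140,(proj("scene",q)-[250,60])*2)
E
```

```text
14.7167 [423.3 318.2 193.9] [[-0.926, 0.376, 0.001], [0.376, 0.926, 0.0], [-0.001, 0.001, -1.0]] [ 0.9 -1.3 -1.5] [ 0.05  0.21 -0.04]
grille [109.16235897 192.97018311] [271.94659803 203.3469792 ]
```

View pics/f8.png

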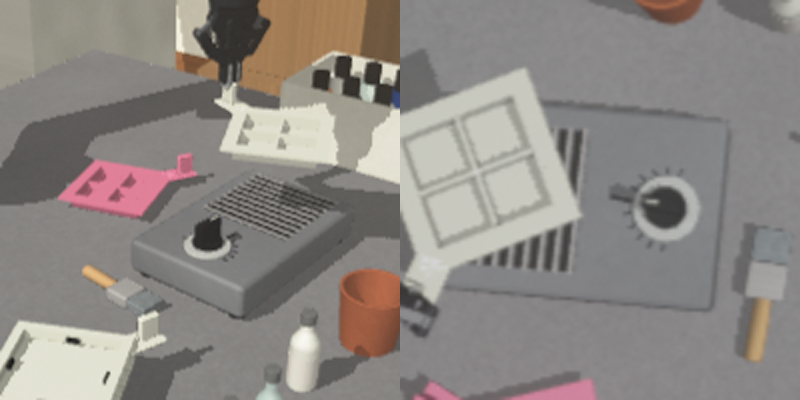

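```bash
python3 - <<'E'
from h import *
T=lambda x,y,z: ray("top",(175+x*.35,130+y*.35),z)[:2].round(1)
for z in (175,188): print(z,"centre(cross)",T(72,170,z),"corners far",T(127,70,z),"right",T(180,217,z),"edge",np.linalg.norm(T(127,70,z)-T(180,217,z)))
c=np.array([535,274,166+22]); 
for tilt in (-10,0,10):
    yt=np.array([np.sin(np.radians(22)),np.cos(np.radians(22)),0]);A=Ro.from_rotvec(yt*tilt,degrees=True).as_matrix()
    tab=np.array([421,320,204]);xt=np.array([np.cos(np.radians(-22)),np.sin(np.radians(-22)),0]);y=np.array([-xt[1],xt[0],0])
    q=[tab+A@(v-np.array([0,0,16])) for v in (225*xt,125*xt+100*y,125*xt-100*y)]
    print(tilt,"scene",[((proj("scene",w)-[250,60])*2).round().tolist() for w in q],"top",[((proj("top",w)-[175,130])/.35).round().tolist() for w in q])
E
```

```text
175 centre(cross) [540.7 276.8] corners far [635.7 230.8] right [499.1 175.2] edge 147.48193109666013
188 centre(cross) [538.7 272.6] corners far [632.4 227.2] right [497.7 172.3] edge 145.45824143031564
-10 scene [[328.0, 127.0], [334.0, 100.0], [224.0, 129.0]] top [[105.0, 62.0], [-37.0, 124.0], [166.0, 211.0]]
0 scene [[325.0, 153.0], [332.0, 113.0], [223.0, 143.0]] top [[118.0, 73.0], [-27.0, 130.0], [171.0, 215.0]]
10 scene [[319.0, 177.0], [328.0, 125.0], [220.0, 156.0]] top [[126.0, 89.0], [-20.0, 139.0], [174.0, 222.0]]
```

Both views put the tray level over the grille, within about 6 mm of its middle. The dial is on the mark and the stack is in place, so I hand the job in.

```bash
python3 -c "
from bench import ctrl
print(ctrl.close_job())"
```

```text
the job is handed in; nothing more can be done
None
```

The job is handed in; no verdict came back. The camera views showed the dial on the long mark, the top tray peeled off by its tab with the stack still in place, and the tray held level about 10 cm above the grille, within about 6 mm of its middle.

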